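# Slide the last board across the gap between two benches

### The job

The plywood board with the pair of shoe lasts is nose-heavy: using the black thumb plate in the finger recess at its tail, push it from the near bench across the gap onto the far bench, between the steel guide rails, and press it firmly home, square against the red end stop. Keep it level all the way, within a degree or two - hold its tail down until the nose lies well on the far bench, then ease off so that the tail does not dip either. Feel your way: never load the board or the stop with more than about 25 N, do not touch the lasts, leave everything else where it is, and let go at the end.

Things in the scene. Friction and masses are not known exactly. Their poses are not given: they have to be found in the camera images.
- board: Loose plywood board, 190 (x) x 220 (y) x 30 mm. Origin: centre of its underside; +y to its nose (towards the far bench). Lower front edge rounded, radius 8 mm. Carries the lasts; all weighs 0.6 to 0.9 kg, centre of mass 30 to 40 mm ahead of the origin. In the crossing the thumb plate needs 5 to 10 N of downward press; it slides with 3 to 7 N of push, up to 14 N while pressed.
- recess (a point): Finger recess, a pocket in the board's top, 130 (x) x 45 (y) mm, upright walls, with a black rubber-faced thumb plate for a floor. The plate was set by hand, unmeasured, 0 to 15 mm above this point, and sits tight. Point: mid recess, 23.5 mm below the board's top, 6.5 mm above its underside, 72.5 mm behind (-y) its origin. Front wall, to push on: 22.5 mm ahead of it; rear wall 22.5 mm behind.
- nose (a point): Middle of the board's front face, 110 mm ahead of the board's origin, 12 mm above its underside. Axes as the board's.
- lasts: Pair of green plastic shoe lasts pegged across the board's top, fixed to it; not to be touched. Origin and axes: the board's, raised by 30 mm. They cover y from 0 to +106 mm and x from -75 to +75 mm, up to 57 mm above the board's top.
- near_bench: Fixed low bench, medium brown wood, on which the board starts. Origin: below the middle of its edge at the gap, 75 mm under its top surface (its height varies); the top runs 290 mm from there to -y and is 250 mm wide (x). +y points across the gap.
- far_bench: Fixed low bench, light wood, axes as the near one's. Origin: below the middle of its gap edge, 75 mm under its top, which runs 262 mm to +y, 300 mm wide. Up to 1.5 mm lower than the near bench and 5 mm to the side; gap 98 to 110 mm. Two steel guide rails 14 mm high, 203 mm apart inside, stand from y = 50 to 230 mm, with mouths flared outward by 0.3 rad from y = 5 mm.
- stop: Red end stop, a bar 210 x 14 x 30 mm fixed on the far bench. Origin: middle of the foot of the face that looks to -y (to the gap), 242 mm from the far bench's gap edge. Axes as the far bench's. Rigid.
- glue_bottle: Bystander: loose white bottle with blue cap, 56 mm diameter x 150 mm, origin under its centre.
- jar: Bystander: small loose amber jar, 32 mm diameter x 45 mm, standing on the far bench outside the rail; origin under its centre.
- brush: Bystander: loose brush lying on the table in the gap between the benches, along x.
- heel_block: Bystander: loose stack of heel lifts, 60 x 55 x 36 mm, origin under its centre.
- polish_tin: Bystander: loose red tin, 76 mm diameter x 28 mm, origin under its centre.
- thread_spool: Bystander: loose yellow spool, 40 mm diameter x 50 mm, origin under its centre.

How it is judged:
By the outcome, as a careful person would: the job done as asked, in the order asked, and still so for the second after the job is handed in, with the robot touching nothing.
It also fails if it takes over 72 s, if anything falls off the work surface, if the arm or the gripper's body presses on something with over 40 N, if the wrist force passes 120 N, or if a joint passes its speed limit or range.

### The arm

A 6-joint arm with a two-finger parallel gripper is mounted at the origin on the work surface. World frame = base frame: x ahead of the robot, y to its left, z up, the work surface at z = 0. Lengths are in mm, angles in degrees, forces in N, time in s.
With the tool pointing down it reaches from about 350 to 850 mm from the base axis. Payload 8.1 kg.
Tool frame: the origin (TCP) lies at the very end of the fingers, on their centre line; the grasp point (between the pads) lies 19 mm behind it; z points along the fingers, y is the direction in which the jaws open and shut (so a half turn about z gives the same grasp; the last joint's range is limited). The gripper opens to 85 mm and grips with 20 to 120 N. Pads are 22 mm wide; open, the fingers measure 114 mm over their backs; the gripper's body (76 mm by 85 mm) begins 54 mm behind the grasp point. The pads swing forward as they close: fully open they stand 13 mm farther back than shut.
Start: joints at [61.971, 7.471, 85.268, -0, 87.261, -4.893], TCP at [235.729, 551.758, 231.292] pointing down, gripper open.
Joint ranges: [-169.43, 169.43], [-51.17, 129.36], [1.28, 143.12], [-76.62, 256.62], [0, 156.53], [-152.29, 152.29]. Speed limits (degrees/s): [136.94, 136.94, 159.86, 180, 180, 180].

### API

Orientations are given as [roll, pitch, yaw] about the fixed x, y, z axes, in that order (R = Rz(yaw) Ry(pitch) Rx(roll)).
In Python, from bench import r, eyes gives the robot as it stands. The module is installed in compiled form; this text tells all that it offers.
- The arm moves only by the tool play_rows, never from a script. Its argument "deltas" is a list of rows, each a list of 3 entries, a list of its own where there are three numbers: the shift along the tool's x, y, z in m, then the turn, a rotation vector about the tool's x, y, z in rad, then the closure, from 0 (fully open) to 1 (shut). A call has 1 to 8 rows; each row shifts and turns the pose as measured when the row begins, along the tool's axes as they then stand; what a row does not reach is not made up. A row lasts 1/8 s, in which the tool goes at most 62.5 mm and 10.7 degrees, less where a joint would pass 70% of its speed; a pose out of reach is approached as far as the arm can. A call with a gripper value outside its range is refused whole. The fingers move at their own pace and stop on an object; "force" is the grip in N (left out, the last holds). Time passes only in rows, so rows that do not move let the fingers close. It gives the time, the measured TCP pose, the force and the opening at its end, in the units of the state.
- r.sense(): the state, without advancing time (a new reading comes with each control period).
- eyes.snapshot(name): name is "scene" or "top" or "wrist"; returns the picture (400x640x3 uint8, red, green, blue); there is no depth.
- eyes.get_calibration(name): a dict with "mtx" (3x3 intrinsics, pixels), "R" (3x3) and "t" (3): a world point X has camera coordinates R X + t; the wrist camera has in their place "T_tool_cam" (4x4, takes a point from camera to tool coordinates, whose origin is the TCP and whose axes are the flange's). Camera axes: x right, y down, z forward; pixel columns grow to the right and rows downward; lengths in mm; the calibration is good to about 2 mm. A picture is of the moment at which its call begins: read the wrist's pose just before it. get_calibration takes no time and is no camera call.
- r.hand_in(): hands the job in, once; it reports no verdict.
The state is a dict: "time": time; "joint_pos": joint angles; "qd": joint speeds; "joint_efforts": joint torques, N m; "tool_pos": TCP position; "tcp_rot": TCP orientation; "ft_force": force on the tool from outside, world axes, zero at the start; "wrist_torque": the same for the moment, N m; "finger_gap": finger opening in mm.
Only numpy, scipy, OpenCV 4.12 (cv2) and the standard library are available. Lean on these libraries where they do the work, as an engineer would, in place of code of your own. Each camera call takes 0.05 s, during which the arm holds its last target. There are 200 camera calls.

## Working session

There is one attempt and no reset: what is moved stays moved. The work goes in short steps, Python scripts to look and compute and a tool call to move; the robot and the scene stay as the last step left them, time stands still between calls to the robot, and variables do not carry over. Pictures are saved under pics/ and viewed, about 8 in all and at most 12, crops included, and the job is handed in when it is done.

Besides the shell and the picture viewer there is one more tool, called after "Request:" as name([rows], argument=value, ...), one row to a line, values as JSON. play_rows: Moves the arm, as the interface text tells. Its arguments: {"type":"object","properties":{"deltas":{"type":"array"},"force":{"type":"number"}},"required":["deltas"]}

```bash
mkdir -p pics; python3 - <<'E'
from bench import r, eyes
import cv2,numpy as np
np.set_printoptions(precision=4,suppress=True)
print(r.sense())
for n in("scene","top","wrist"):
    im=eyes.snapshot(n); cv2.imwrite(f"pics/{n}0.png",im[:,:,::-1])
    print(n,eyes.get_calibration(n))
E
```

```text
{'time': 0.0, 'joint_pos': array([61.9695,  7.5149, 85.3279,  0.0005, 87.2609, -4.8925]), 'qd': array([-0.0837,  0.0839, -0.0538,  0.0585, -0.0122,  0.131 ]), 'joint_efforts': array([ -0.0009, -56.9385, -50.0562,  -0.0003,   0.0141,  -0.    ]), 'tool_pos': array([235.4876, 551.276 , 230.2591]), 'tcp_rot': array([-179.8966,   -0.0093,  156.862 ]), 'ft_force': array([-0.4305,  0.4662, -0.4604]), 'wrist_torque': array([ 0.0481,  0.0082, -0.0172]), 'finger_gap': 85.19079648803323}
scene {'mtx': array([[483.7063,   0.    , 324.3053],
       [  0.    , 483.7063, 199.0332],
       [  0.    ,   0.    ,   1.    ]]), 'R': array([[ 0.2195,  0.9755,  0.0146],
       [ 0.8191, -0.1762, -0.5459],
       [-0.53  ,  0.1318, -0.8377]]), 't': array([-135.7092, -457.8497, 1706.5633])}
top {'mtx': array([[374.8893,   0.    , 320.9425],
       [  0.    , 374.8893, 197.9909],
       [  0.    ,   0.    ,   1.    ]]), 'R': array([[-0.0092, -0.9999, -0.0113],
       [-0.9944,  0.0104, -0.1054],
       [ 0.1055,  0.0102, -0.9944]]), 't': array([   8.1483,  598.4661, 1188.2513])}
wrist {'mtx': array([[276.1017,   0.    , 316.7305],
       [  0.    , 276.1017, 197.9689],
       [  0.    ,   0.    ,   1.    ]]), 'T_tool_cam': array([[  -0.0004,   -0.9466,   -0.3224,   81.9764],
       [   1.    ,   -0.0006,    0.0007,   -1.1041],
       [  -0.0009,   -0.3224,    0.9466, -142.129 ],
       [   0.    ,    0.    ,    0.    ,    1.    ]])}
```

View pics/top0.png

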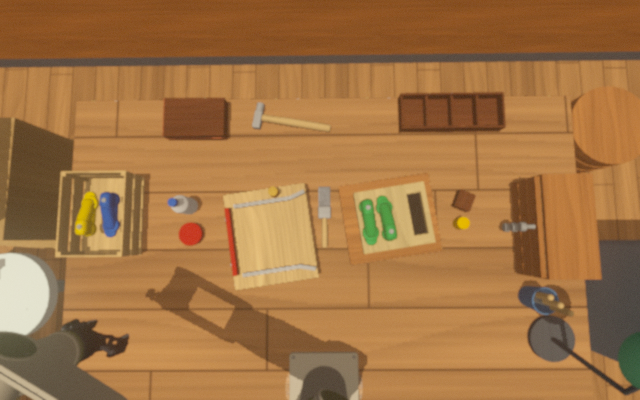

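View pics/scene0.png

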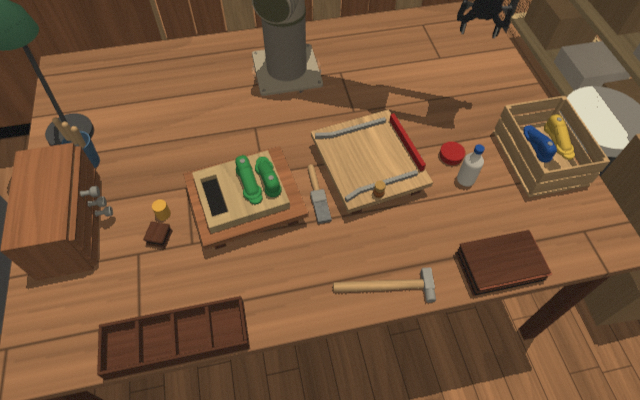

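Both views show the board on the near bench (top ≈ (397,218)), the black recess (417,214), and the far bench with its red stop (232,241). The push runs roughly along +y. Next I'll measure.

```bash
cat > h.py <<'E'
import cv2,numpy as np
from bench import r,eyes
np.set_printoptions(precision=1,suppress=True)
C={n:eyes.get_calibration(n) for n in("scene","top")}
def ray(n,p):
    c=C[n];d=c["R"].T@np.linalg.solve(c["mtx"],[p[0],p[1],1.]);return -c["R"].T@c["t"],d
def onz(n,p,z):
    o,d=ray(n,p);return o+d*(z-o[2])/d[2]
def tri(p,q):
    o,d=ray("top",p);a,b=ray("scene",q)
    s=np.linalg.lstsq(np.c_[d,-b],a-o,rcond=None)[0];P,Q=o+d*s[0],a+b*s[1];return (P+Q)/2,np.linalg.norm(P-Q)
def big(m,roi):
    k=np.zeros_like(m);x0,y0,x1,y1=roi;k[y0:y1,x0:x1]=m[y0:y1,x0:x1]
    c=max(cv2.findContours(k,cv2.RETR_EXTERNAL,cv2.CHAIN_APPROX_NONE)[0],key=cv2.contourArea)
    return c,cv2.boxPoints(cv2.minAreaRect(c)),cv2.contourArea(c)
E
python3 - <<'E'
from h import *
I={n:cv2.imread(f"pics/{n}0.png") for n in("top","scene")}
roi={"top":(220,160,460,300),"scene":(180,100,440,250)}
for n,im in I.items():
    h=cv2.cvtColor(im,cv2.COLOR_BGR2HSV);b,g,rr=[im[...,i].astype(int) for i in range(3)]
    black=((h[...,2]<60)).astype(np.uint8)
    red=((rr>110)&(g<60)).astype(np.uint8)
    rb=dict(top=(400,180,435,245),scene=(195,165,235,225))[n]
    for nm,m,ro in(("recess",black,rb),("stop",red,roi[n])):
        c,bx,a=big(m,ro);M=cv2.moments(c);print(n,nm,a,(M["m10"]/M["m00"],M["m01"]/M["m00"]),bx.round(1).tolist())
T=cv2.resize(I["top"][165:295,220:445],None,fx=3.5,fy=3.5,interpolation=cv2.INTER_CUBIC);cv2.imwrite("pics/tc.png",T)
S=cv2.resize(I["scene"][105:250,180:440],None,fx=3,fy=3,interpolation=cv2.INTER_CUBIC);cv2.imwrite("pics/sc.png",S)
E
```

```text
Traceback (most recent call last):
  File "h.py", line 14, in big
    c=max(cv2.findContours(k,cv2.RETR_EXTERNAL,cv2.CHAIN_APPROX_NONE)[0],key=cv2.contourArea)
ValueError: max() iterable argument is empty
```

```bash
python3 - <<'E'
from h import *
I={n:cv2.imread(f"pics/{n}0.png") for n in("top","scene")}
T=cv2.resize(I["top"][165:295,220:445],None,fx=3.5,fy=3.5,interpolation=cv2.INTER_CUBIC);cv2.imwrite("pics/tc.png",T)
S=cv2.resize(I["scene"][105:250,180:440],None,fx=3,fy=3,interpolation=cv2.INTER_CUBIC);cv2.imwrite("pics/sc.png",S)
print(I["top"][214,417],I["top"][241,232],I["scene"][195,214],I["scene"][142,407],I["top"][192,400],I["top"][180,380])
roi={"top":(220,195,242,285),"scene":(380,105,430,175)}
for n,im in I.items():
    h=cv2.cvtColor(im,cv2.COLOR_BGR2HSV);b,g,rr=[im[...,i].astype(int) for i in range(3)]
    black=((h[...,2]<80)).astype(np.uint8)
    red=((rr>90)&(rr>2.5*g)).astype(np.uint8)
    rb=dict(top=(400,180,435,245),scene=(195,165,235,225))[n]
    for nm,m,ro in(("recess",black,rb),("stop",red,roi[n])):
        c,bx,a=big(m,ro);M=cv2.moments(c);print(n,nm,a,(M["m10"]/M["m00"],M["m01"]/M["m00"]),bx.round(1).tolist())
E
```

```text
[42 63 84] [ 33  60 173] [32 37 39] [ 31  34 119] [117 177 208] [ 66 121 183]Traceback (most recent call last):
  File "<stdin>", line 13, in <module>
ZeroDivisionError: float division by zero
```

View pics/tc.png

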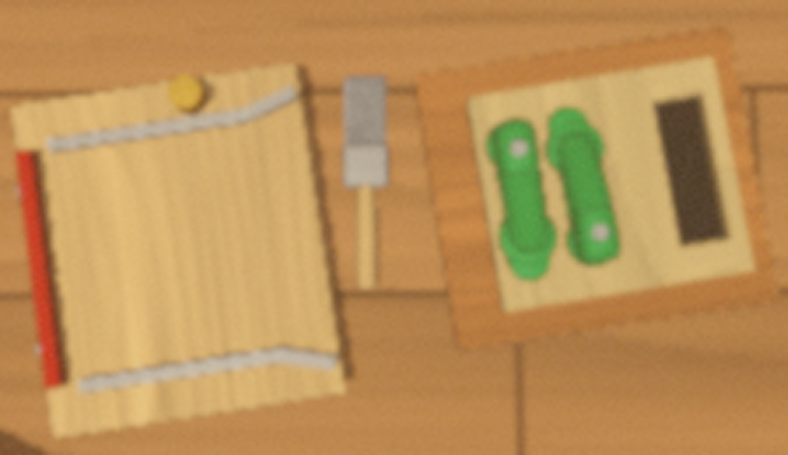

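View pics/sc.png

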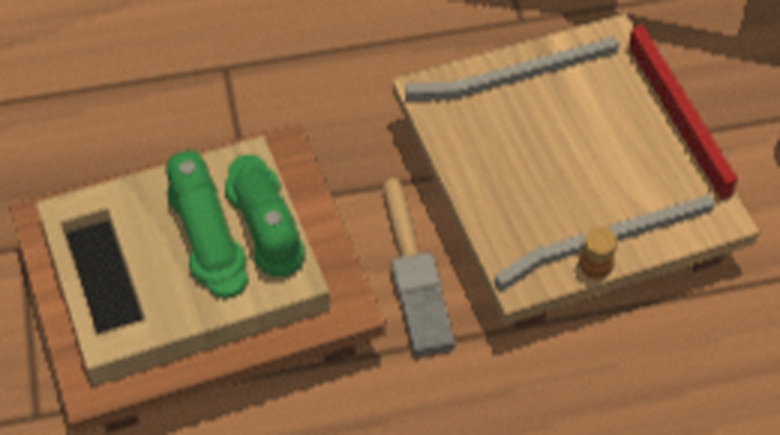

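The crops give clear corners, so I'll triangulate the hand-picked ones.

```bash
python3 - <<'E'
from h import *
P={"b_tail+":((716,58),(92,370)),"b_tail-":((752,268),(38,203)),"b_nose-":((506,313),(265,137)),"b_nose+":((470,97),(329,295)),
"near_gap+":((420,75),(383,327)),"near_gap-":((458,347),(300,128)),
"far_gap+":((299,66),(505,315)),"far_gap-":((344,391),(395,85)),"far_far+":((13,103),(757,237)),"far_far-":((55,437),(628,15)),
"rec_t+":((697,97),(97,333)),"rec_t-":((728,237),(62,217)),"rec_n+":((655,104),(142,320)),"rec_n-":((683,243),(108,208))}
X={}
for k,(a,b) in P.items():
    a=(a[0]/3.5+220-.35,a[1]/3.5+165-.35);b=(b[0]/3+180-.3,b[1]/3+105-.3)
    x,e=tri(a,b);X[k]=x;print(k,x,round(e,1))
    P[k]=a
# fixed-height single view (top cam): bench 75, board top 105
Y={k:onz("top",P[k],105 if k[0] in"br" else 75)[:2] for k in P}
for k in Y:print(k,Y[k])
for Z in(X,Y):
  f=lambda p,q:(round(float(np.degrees(np.arctan2(*(Z[q]-Z[p])[[1,0]]))),1),round(float(np.linalg.norm(Z[q]-Z[p])),1))
  for p,q in(("b_tail+","b_nose+"),("b_tail-","b_nose-"),("b_nose-","b_nose+"),("b_tail-","b_tail+"),("near_gap-","near_gap+"),("far_gap-","far_gap+"),("far_far-","far_far+"),("far_gap+","far_far+"),("far_gap-","far_far-"),("rec_t-","rec_t+"),("rec_n-","rec_n+"),("rec_t+","rec_n+")):print(p,q,f(p,q))
for s in((50,150),(240,120),(82,381),(280,350),(36,150),(63,384)):
    print(s,onz("top",(s[0]/3.5+219.65,s[1]/3.5+164.65),75+(30 if s[0] in(36,63) else 14)))
E
```

```text
b_tail+ [ 642.1 -314.    89.7] 10.5
b_tail- [ 456.4 -341.6   92.2] 2.4
b_nose- [ 419.7 -125.8   88.7] 5.8
b_nose+ [609.5 -98.2  88. ] 5.5
near_gap+ [634.1 -55.   57.3] 6.4
near_gap- [388.2 -87.1  54.5] 3.1
far_gap+ [644.   56.1  55.6] 7.6
far_gap- [350.2  16.3  51.4] 5.2
far_far+ [611.7 314.3  57.5] 0.7
far_far- [312.9 274.1  58.4] 6.5
rec_t+ [ 606.8 -301.3   88.9] 0.3
rec_t- [ 483.3 -320.   100.2] 1.9
rec_n+ [ 601.2 -262.8   88.7] 3.0
rec_n- [ 478.8 -280.    96.9] 5.2
b_tail+ [ 639.1 -315.3]
b_tail- [ 456.3 -339.2]
b_nose- [ 419.9 -127. ]
b_nose+ [607.  -99.6]
near_gap+ [631.  -57.4]
near_gap- [389.3 -87.3]
far_gap+ [640.4  51.4]
far_gap- [352.1  13.3]
far_far+ [609.5 309.1]
far_far- [314.5 266.9]
rec_t+ [ 604.9 -297.4]
rec_t- [ 483.  -319.6]
rec_n+ [ 599.1 -260.7]
rec_n- [ 478.3 -280.7]
b_tail+ b_nose+ (98.6, 218.2)
b_tail- b_nose- (99.6, 218.9)
b_nose- b_nose+ (8.3, 191.8)
b_tail- b_tail+ (8.5, 187.8)
near_gap- near_gap+ (7.5, 248.0)
far_gap- far_gap+ (7.7, 296.5)
far_far- far_far+ (7.7, 301.5)
far_gap+ far_far+ (97.1, 260.2)
far_gap- far_far- (98.2, 260.6)
rec_t- rec_t+ (8.6, 125.5)
rec_n- rec_n+ (8.0, 123.9)
rec_t+ rec_n+ (98.3, 39.0)
b_tail+ b_nose+ (98.5, 218.0)
b_tail- b_nose- (99.8, 215.2)
b_nose- b_nose+ (8.3, 189.1)
b_tail- b_tail+ (7.4, 184.3)
near_gap- near_gap+ (7.1, 243.5)
far_gap- far_gap+ (7.5, 290.8)
far_far- far_far+ (8.2, 298.1)
far_gap+ far_far+ (96.8, 259.6)
far_gap- far_far- (98.4, 256.3)
rec_t- rec_t+ (10.3, 123.9)
rec_n- rec_n+ (9.4, 122.5)
rec_t+ rec_n+ (98.9, 37.2)
(50, 150) [565.6 271.7  89. ]
(240, 120) [590.5 103.2  89. ]
(82, 381) [363.9 240.7  89. ]
(280, 350) [389.   68.4  89. ]
(36, 150) [564.4 280.  105. ]
(63, 384) [362.9 253.5 105. ]
```

Bench tops triangulate to z ≈ 57 and the board top to ≈ 88. The sizes check out: board 190×218, recess about 125×39. Axis yaw is about 97.7°, lateral offset about 0 and travel about 390 mm. The recess centre is at about (542,-291). I'll rotate first, then fly there.

Request:
play_rows([
  [[0, 0, 0], [0, 0, 0.171], 0.3],
  [[0, 0, 0], [0, 0, 0.171], 0.3],
  [[0, 0, 0], [0, 0, 0.171], 0.3],
  [[0, 0, 0], [0, 0, 0.171], 0.3],
  [[0, 0, 0], [0, 0, 0.171], 0.3],
  [[0, 0, 0], [0, 0, 0.171], 0.3],
  [[-0.03, 0.006, 0], [0, 0, 0], 0.3],
  [[-0.055, 0.012, 0], [0, 0, 0], 0.3],
], force=40)

```text
time: 1.15
tool_pos: [260.9, 467.6, 226.7]
tcp_rot: [-179.7, 0.3, 96.3]
ft_force: [1.4, -1.0, 1.7]
finger_gap: 59.6
```

Request:
play_rows([
  [[-0.06, 0.015, -0.001], [0, 0, -0.004], 0.3],
  [[-0.06, 0.015, -0.001], [0, 0, -0.004], 0.3],
  [[-0.06, 0.015, -0.001], [0, 0, -0.004], 0.3],
  [[-0.06, 0.015, -0.001], [0, 0, -0.004], 0.3],
  [[-0.06, 0.015, -0.001], [0, 0, -0.004], 0.3],
  [[-0.06, 0.015, -0.001], [0, 0, -0.004], 0.3],
  [[-0.06, 0.015, -0.001], [0, 0, -0.004], 0.3],
  [[-0.06, 0.015, -0.001], [0, 0, -0.004], 0.3],
])

```text
time: 2.15
tool_pos: [439.4, -0.8, 236.3]
tcp_rot: [-179.9, 0.4, 98.4]
ft_force: [0.9, 0.5, 0.5]
finger_gap: 59.7
```

Request:
play_rows([
  [[-0.052, 0.0105, 0], [0, 0, 0], 0.3],
  [[-0.052, 0.0105, 0], [0, 0, 0], 0.3],
  [[-0.052, 0.0105, 0], [0, 0, 0], 0.3],
  [[-0.052, 0.0105, 0], [0, 0, 0], 0.3],
  [[-0.052, 0.0105, 0], [0, 0, 0], 0.3],
  [[-0.045, 0.0095, 0.03], [0, 0, 0], 0.3],
  [[0, 0, 0.03], [0, 0, 0], 0.3],
  [[0, 0, 0], [0, 0, 0], 0.3],
])

```text
time: 3.15
tool_pos: [546.1, -309.4, 174.2]
tcp_rot: [-179.8, 0.3, 98.0]
ft_force: [0.2, 0.6, -0.0]
finger_gap: 59.4
```

```bash
python3 - <<'E'
from h import *
s=r.sense();im=eyes.snapshot("wrist")[:,:,::-1].copy();cv2.imwrite("pics/w1.png",im);print(s["tool_pos"],s["tcp_rot"],s["ft_force"])
import numpy as np; np.save("pose1.npy",np.r_[s["tool_pos"],s["tcp_rot"]])
E
```

```text
[ 546.1 -309.4  174.2] [-179.8    0.3   98. ] [ 0.2  0.6 -0. ]
```

View pics/w1.png

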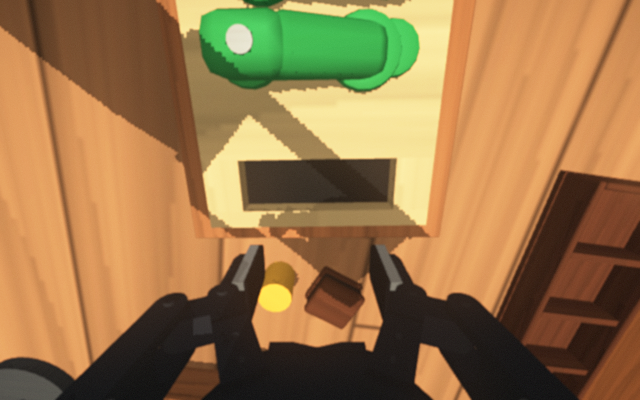

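```bash
cat >> h.py <<'E'
from scipy.spatial.transform import Rotation as Ro
def wz(p,pos,rpy,z):
    c=eyes.get_calibration("wrist");T=c["T_tool_cam"];R=Ro.from_euler("xyz",rpy,degrees=True).as_matrix()
    o=pos+R@T[:3,3];d=R@T[:3,:3]@np.linalg.solve(c["mtx"],[p[0],p[1],1.]);return o+d*(z-o[2])/d[2]
E
python3 - <<'E'
from h import *
q=np.load("pose1.npy")
for p in((239,161),(396,158),(393,209),(247,211),(206,228),(428,228)):print(p,wz(p,q[:3],q[3:],88))
E
```

```text
(239, 161) [ 477.  -282.6   88. ]
(396, 158) [ 606.1 -261.8   88. ]
(393, 209) [ 614.  -306.6   88. ]
(247, 211) [ 486.2 -326.7   88. ]
(206, 228) [ 450.2 -348.5   88. ]
(428, 228) [ 649.6 -320.2   88. ]
```

Request:
play_rows([
  [[0.0165, 0.001, 0], [0, 0, 0.003], 0.3],
  [[0, 0, 0.02], [0, 0, 0.003], 0.3],
  [[0, 0, 0.02], [0, 0, 0], 0.3],
  [[0, 0, 0.02], [0, 0, 0], 0.3],
  [[0, 0, 0.012], [0, 0, 0], 0.3],
  [[0, 0, 0.005], [0, 0, 0], 0.3],
  [[0, 0, 0], [0, 0, 0], 0.3],
  [[0, 0, 0], [0, 0, 0], 0.3],
])

```text
time: 4.2
tool_pos: [547.2, -291.9, 97.8]
tcp_rot: [179.9, 0.6, 97.8]
ft_force: [1.0, -1.1, -0.3]
finger_gap: 60.0
```

Request:
play_rows([
  [[0, -0.002, 0.004], [0, 0.008, 0], 0.3],
  [[0, 0, 0.004], [0, 0, 0], 0.3],
  [[0, 0, 0.004], [0, 0, 0], 0.3],
  [[0, 0, 0.003], [0, 0, 0], 0.3],
  [[0, 0, 0.002], [0, 0, 0], 0.3],
  [[0, 0, 0.001], [0, 0, 0], 0.3],
])

```text
time: 4.95
tool_pos: [546.0, -292.9, 80.0]
tcp_rot: [179.8, 0.2, 97.8]
ft_force: [-0.6, -0.2, 0.6]
finger_gap: 59.8
```

Request:
play_rows([
  [[0, 0, 0.0015], [0, 0, 0], 0.3],
  [[0, 0, 0.0015], [0, 0, 0], 0.3],
  [[0, 0, 0.0015], [0, 0, 0], 0.3],
])

```text
time: 5.32
tool_pos: [546.2, -293.0, 75.4]
tcp_rot: [179.7, 0.2, 97.8]
ft_force: [1.4, 0.1, 0.8]
finger_gap: 59.8
```

Request:
play_rows([
  [[0, 0, 0.0015], [0, 0, 0], 0.3],
  [[0, 0, 0.0015], [0, 0, 0], 0.3],
])

```text
time: 5.58
tool_pos: [546.4, -293.0, 73.5]
tcp_rot: [179.7, 0.2, 97.8]
ft_force: [-7.5, 4.6, 17.2]
finger_gap: 59.7
```

Request:
play_rows([
  [[0, 0, 0], [0, 0, 0], 0.3],
])

```text
time: 5.7
tool_pos: [546.5, -293.2, 73.9]
tcp_rot: [179.7, 0.3, 97.8]
ft_force: [0.5, 0.0, -0.7]
finger_gap: 59.7
```

Request:
play_rows([
  [[0, 0, -0.0015], [0, 0, 0], 0.3],
  [[0.004, 0, 0], [0, 0, 0], 0.3],
  [[0.004, 0, 0], [0, 0, 0], 0.3],
  [[0.0015, 0, 0], [0, 0, 0], 0.3],
  [[0.001, 0, 0], [0, 0, 0], 0.3],
])

```text
time: 6.32
tool_pos: [544.8, -281.8, 74.9]
tcp_rot: [179.7, 0.2, 97.8]
ft_force: [-0.4, 0.4, 0.8]
finger_gap: 60.3
```

Request:
play_rows([
  [[0.0015, 0, 0], [0, 0, 0], 0.3],
  [[0.0015, 0, 0], [0, 0, 0], 0.3],
  [[0.0015, 0, 0], [0, 0, 0], 0.3],
])

```text
time: 6.7
tool_pos: [544.1, -278.1, 74.9]
tcp_rot: [179.7, 0.3, 97.8]
ft_force: [0.4, -2.6, -0.8]
finger_gap: 59.7
```

Request:
play_rows([
  [[0.002, 0, 0], [0, 0, 0], 0.3],
  [[0.002, 0, 0], [0, 0, 0], 0.3],
  [[0.003, 0, 0], [0, 0, 0], 0.3],
  [[0.003, 0, 0], [0, 0, 0], 0.3],
  [[0.003, 0, 0], [0, 0, 0], 0.3],
  [[0.003, 0, 0], [0, 0, 0], 0.3],
])

```text
time: 7.45
tool_pos: [541.9, -261.6, 74.9]
tcp_rot: [179.7, 0.4, 97.8]
ft_force: [-0.6, -2.9, -0.9]
finger_gap: 59.7
```

Request:
play_rows([
  [[0.005, 0, 0], [0, 0, 0], 0.3],
  [[0.006, 0, 0], [0, 0, 0], 0.3],
  [[0.006, 0, 0], [0, 0, 0], 0.3],
  [[0.006, 0, 0], [0, 0, 0], 0.3],
  [[0.006, 0, 0], [0, 0.002, 0], 0.3],
  [[0.006, 0, 0], [0, 0.002, 0], 0.3],
  [[0.006, 0, 0], [0, 0.002, 0], 0.3],
  [[0.004, 0, 0], [0, 0, 0], 0.3],
])

```text
time: 8.45
tool_pos: [535.4, -213.7, 74.8]
tcp_rot: [179.7, 0.0, 97.8]
ft_force: [-0.2, -3.5, -0.8]
finger_gap: 60.0
```

```bash
python3 - <<'E'
from h import *
for n in("top","wrist"):
    s=r.sense();im=eyes.snapshot(n)[:,:,::-1].copy();cv2.imwrite(f"pics/{n}2.png",im)
np.save("pose2.npy",np.r_[s["tool_pos"],s["tcp_rot"]]);print(s["tool_pos"],s["tcp_rot"],s["ft_force"])
E
```

```text
[ 535.4 -213.2   74.8] [179.7  -0.   97.8] [ 0.9  0.2 -0. ]
```

View pics/wrist2.png

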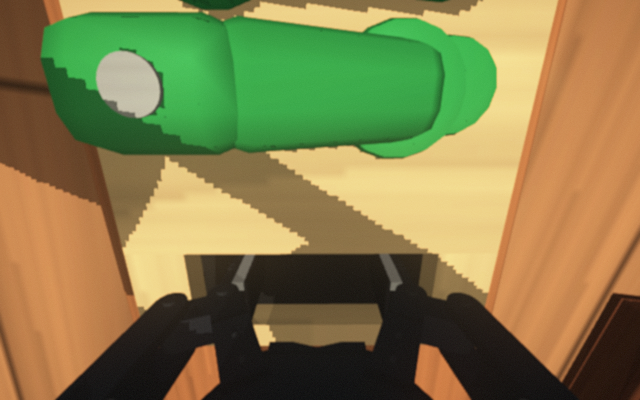

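```bash
python3 - <<'E'
from h import *
q=np.load("pose2.npy")
for p in((185,254),(438,255),(110,205),(133,293),(558,30),(490,297)):
    w=wz(p,q[:3],q[3:],88);d=w[:2]-[497.1,36.2];print(p,w,"s",-.1337*d[0]+.991*d[1],"lat",.991*d[0]+.1337*d[1])
I=cv2.imread("pics/top2.png");cv2.imwrite("pics/t2c.png",cv2.resize(I[165:295,220:445],None,fx=3.5,fy=3.5,interpolation=cv2.INTER_CUBIC))
E
```

```text
(185, 254) [ 465.9 -216.1   88. ] s -245.80617716692873 lat -64.6900555225661
(438, 255) [ 598.9 -198.9   88. ] s -246.59796840237874 lat 69.4072451471112
(110, 205) [ 429.6 -193.1   88. ] s -218.2336822831909 lat -97.57216278239952
(133, 293) [ 436.9 -244.7   88. ] s -270.35228594127597 lat -97.22310172375609
(558, 30) [618.9 -90.4  88. ] s -141.7046804016781 lat 103.77682339615006
(490, 297) [ 635.4 -221.2   88. ] s -273.5523018922551 lat 102.68914377404894
```

View pics/t2c.png

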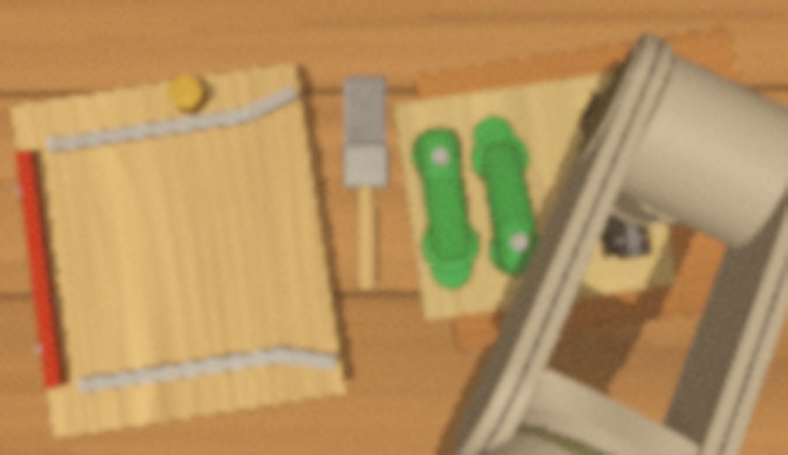

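```bash
python3 - <<'E'
from h import *
def g(p,z):
    w=onz("top",(p[0]/3.5+219.65,p[1]/3.5+164.65),z);d=w[:2]-[497.1,36.2];return w[:2],"s %.1f lat %.1f"%(-.1337*d[0]+.991*d[1],.991*d[0]+.1337*d[1])
for p in((397,103),(427,319),(586,74)):print("board",p,*g(p,88))
for p in((50,146),(240,116),(82,385),(280,354),(298,92),(335,363)):print("rail mid",p,*g(p,71))
for p in((36,150),(63,384)):print("stop top",p,*g(p,87))
for p in((299,66),(344,391)):print("far edge",p,*g(p,57))
for p in((420,75),(458,347)):print("near edge",p,*g(p,57))
E
```

```text
board (397, 103) [604.4 -36.1] s -86.0 lat 96.6
board (427, 319) [414.5 -59.9] s -84.2 lat -94.7
board (586, 74) [ 628.5 -204.2] s -255.8 lat 98.1
rail mid (50, 146) [570.7 276.1] s 227.9 lat 105.0
rail mid (240, 116) [596. 105.] s 54.9 lat 107.3
rail mid (82, 385) [358.7 244.6] s 225.0 lat -109.3
rail mid (280, 354) [384.3  69.6] s 48.2 lat -107.4
rail mid (298, 92) [617.3  52.6] s 0.2 lat 121.3
rail mid (335, 363) [376.   21.1] s 1.2 lat -122.0
stop top (36, 150) [565.9 284.6] s 237.0 lat 101.4
stop top (63, 384) [361.2 257.7] s 237.7 lat -105.0
far edge (299, 66) [643.   52.3] s -3.5 lat 146.7
far edge (344, 391) [350.2  13.6] s -2.7 lat -148.5
near edge (420, 75) [633.5 -58.1] s -111.7 lat 122.5
near edge (458, 347) [388.1 -88.5] s -109.0 lat -124.7
```

Request:
play_rows([
  [[0, 0, 0.001], [0, 0, -0.003], 0.3],
  [[0, 0, 0.001], [0, 0, -0.002], 0.3],
  [[0, 0, 0.001], [0, 0, 0], 0.3],
])

```text
time: 8.93
tool_pos: [535.8, -213.3, 73.5]
tcp_rot: [179.7, -0.0, 98.1]
ft_force: [-5.1, 1.9, 12.0]
finger_gap: 59.9
```

Request:
play_rows([
  [[0.003, 0, 0.001], [0, 0, 0], 0.3],
  [[0.004, 0, 0.001], [0, 0, 0], 0.3],
  [[0.004, 0, 0.001], [0, 0, 0], 0.3],
])

```text
time: 9.3
tool_pos: [536.3, -206.5, 73.7]
tcp_rot: [179.5, 0.4, 98.1]
ft_force: [-0.1, -5.6, 4.0]
finger_gap: 59.4
```

Request:
play_rows([
  [[0.005, 0, 0.0013], [0.004, 0.003, 0], 0.3],
  [[0.005, 0, 0.0013], [0.004, 0.003, 0], 0.3],
  [[0.005, 0, 0.0013], [0.002, 0.002, 0], 0.3],
])

```text
time: 9.68
tool_pos: [536.8, -196.4, 73.6]
tcp_rot: [179.7, 0.4, 98.0]
ft_force: [0.2, -6.1, 4.3]
finger_gap: 59.6
```

Request:
play_rows([
  [[0.005, -0.0015, 0.0018], [0.001, 0.002, 0], 0.3],
  [[0.005, -0.0015, 0.0018], [0.001, 0.002, 0], 0.3],
  [[0.005, -0.0015, 0.0018], [0.001, 0.002, 0], 0.3],
])

```text
time: 10.05
tool_pos: [535.0, -187.8, 73.7]
tcp_rot: [179.4, 0.7, 98.0]
ft_force: [1.7, -6.8, 7.4]
finger_gap: 59.7
```

Request:
play_rows([
  [[0.007, -0.0015, 0.0022], [0.004, 0.005, 0], 0.3],
  [[0.007, -0.0015, 0.0022], [0.004, 0.005, 0], 0.3],
  [[0.007, -0.0015, 0.0022], [0.004, 0.005, 0], 0.3],
])

```text
time: 10.42
tool_pos: [533.1, -174.1, 73.7]
tcp_rot: [179.5, 0.6, 97.9]
ft_force: [1.1, -7.3, 8.3]
finger_gap: 59.7
```

Request:
play_rows([
  [[0.007, -0.002, 0.0027], [0.004, 0.005, -0.001], 0.3],
  [[0.007, -0.002, 0.0027], [0.004, 0.005, 0], 0.3],
  [[0.007, -0.002, 0.0027], [0.004, 0.005, 0], 0.3],
])

```text
time: 10.8
tool_pos: [531.2, -161.5, 73.7]
tcp_rot: [179.4, 0.6, 97.9]
ft_force: [1.5, -7.8, 11.2]
finger_gap: 60.2
```

Level (z steady at 73.7), with about 11 N down and 8 N of push. Carrying on.

Request:
play_rows([
  [[0.008, -0.002, 0.0027], [0.004, 0.005, -0.001], 0.3],
  [[0.008, -0.002, 0.0027], [0.004, 0.005, 0], 0.3],
  [[0.008, -0.002, 0.0027], [0.004, 0.005, 0], 0.3],
  [[0.008, -0.002, 0.0027], [0.004, 0.005, 0], 0.3],
])

```text
time: 11.3
tool_pos: [528.1, -140.7, 73.7]
tcp_rot: [179.3, 0.6, 97.9]
ft_force: [0.4, -8.0, 11.2]
finger_gap: 59.8
```

```bash
python3 - <<'E'
from h import *
a=eyes.snapshot("top")[165:295,220:445,::-1];b=eyes.snapshot("scene")[95:245,190:440,::-1]
cv2.imwrite("pics/c3.png",np.vstack([cv2.resize(a,(800,462),interpolation=cv2.INTER_CUBIC)[:300,:],cv2.resize(b,(800,480),interpolation=cv2.INTER_CUBIC)[60:360]]))
s=r.sense();print(s["time"],s["tool_pos"],s["ft_force"])
E
```

```text
11.4 [ 528.  -140.1   73.6] [-0.  -6.  12.6]
```

View pics/c3.png

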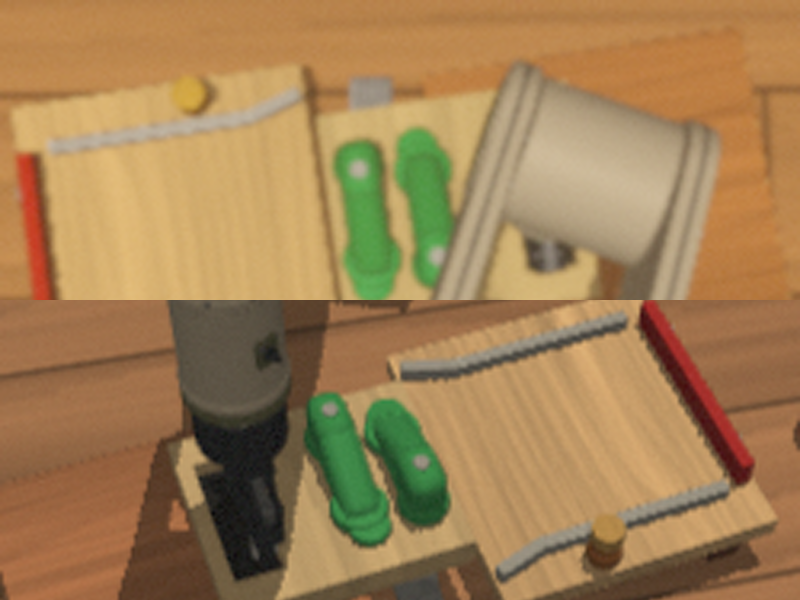

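Request:
play_rows([
  [[0.008, -0.0025, 0.0027], [0.005, 0.006, -0.001], 0.3],
  [[0.008, -0.0025, 0.0027], [0.005, 0.006, -0.001], 0.3],
  [[0.008, -0.0025, 0.0027], [0.005, 0.006, -0.001], 0.3],
  [[0.008, -0.0025, 0.0027], [0.005, 0.006, 0], 0.3],
  [[0.008, -0.0025, 0.0027], [0.005, 0.006, 0], 0.3],
])

```text
time: 12.02
tool_pos: [522.6, -113.8, 73.7]
tcp_rot: [179.3, 0.2, 98.0]
ft_force: [2.4, -8.7, 11.5]
finger_gap: 59.6
```

Request:
play_rows([
  [[0.008, -0.002, 0.0027], [0.005, 0.003, -0.001], 0.3],
  [[0.008, -0.002, 0.0027], [0.005, 0.003, -0.001], 0.3],
  [[0.008, -0.002, 0.0027], [0.005, 0.003, 0], 0.3],
  [[0.008, -0.002, 0.0027], [0.005, 0.003, 0], 0.3],
])

```text
time: 12.52
tool_pos: [520.1, -92.2, 73.7]
tcp_rot: [179.4, 0.6, 98.0]
ft_force: [1.1, -8.6, 11.0]
finger_gap: 59.9
```

Request:
play_rows([
  [[0.007, -0.002, 0.0022], [0.005, 0.004, 0], 0.3],
  [[0.006, -0.0015, 0.0016], [0.005, 0.004, 0], 0.3],
  [[0.005, -0.001, 0.001], [0.003, 0.003, 0], 0.3],
  [[0.005, -0.0005, 0.0004], [0.002, 0.002, 0], 0.3],
  [[0.005, 0, -0.0004], [0, 0, 0], 0.3],
  [[0.005, 0, -0.0007], [0, 0, 0], 0.3],
])

```text
time: 13.28
tool_pos: [514.8, -64.1, 73.8]
tcp_rot: [179.8, 0.4, 97.9]
ft_force: [1.3, -2.2, -1.5]
finger_gap: 59.7
```

Request:
play_rows([
  [[0.005, -0.0003, -0.0003], [0, 0.002, -0.001], 0.3],
  [[0.005, -0.0003, -0.0003], [0, 0.002, -0.001], 0.3],
  [[0.005, -0.0003, -0.0002], [0, 0.002, -0.001], 0.3],
  [[0.005, -0.0003, 0], [0, 0.001, 0], 0.3],
  [[0.005, -0.0003, 0], [0, 0, 0], 0.3],
  [[0.005, -0.0003, 0], [0, 0, 0], 0.3],
])

```text
time: 14.02
tool_pos: [507.5, -32.0, 73.7]
tcp_rot: [179.9, -0.1, 98.1]
ft_force: [0.2, -3.1, -1.4]
finger_gap: 60.1
```

Request:
play_rows([
  [[0.005, 0, -0.0008], [0, 0, 0], 0.3],
  [[0.005, 0, -0.0006], [0, 0, 0], 0.3],
  [[0.005, 0, -0.0002], [0, 0, 0], 0.3],
  [[0.005, 0, 0], [0, 0, 0], 0.3],
])

```text
time: 14.52
tool_pos: [504.1, -10.6, 75.3]
tcp_rot: [179.9, -0.1, 98.2]
ft_force: [0.6, -2.0, -2.0]
finger_gap: 59.8
```

Request:
play_rows([
  [[0.006, 0, 0], [0, 0, 0], 0.3],
  [[0.006, 0, 0], [0, 0, 0], 0.3],
  [[0.006, 0, 0], [0, 0, 0], 0.3],
  [[0.006, 0, 0], [0, 0, 0], 0.3],
  [[0.006, 0, 0], [0, 0, 0], 0.3],
  [[0.006, 0, 0], [0, 0, 0], 0.3],
  [[0.006, 0, 0], [0, 0, 0], 0.3],
])

```text
time: 15.4
tool_pos: [497.6, 33.9, 75.3]
tcp_rot: [179.9, -0.1, 98.2]
ft_force: [0.8, -3.2, -1.7]
finger_gap: 59.9
```

```bash
python3 - <<'E'
from h import *
a=eyes.snapshot("top")[165:295,220:445,::-1];b=eyes.snapshot("scene")[95:245,190:440,::-1]
cv2.imwrite("pics/c4.png",np.vstack([cv2.resize(a,(800,462),interpolation=cv2.INTER_CUBIC)[:300,:],cv2.resize(b,(800,480),interpolation=cv2.INTER_CUBIC)[30:330]]))
s=r.sense();print(s["time"],s["tool_pos"],s["ft_force"])
E
```

```text
15.5 [497.6  34.4  75.4] [ 0.9  0.7 -1.3]
```

View pics/c4.png

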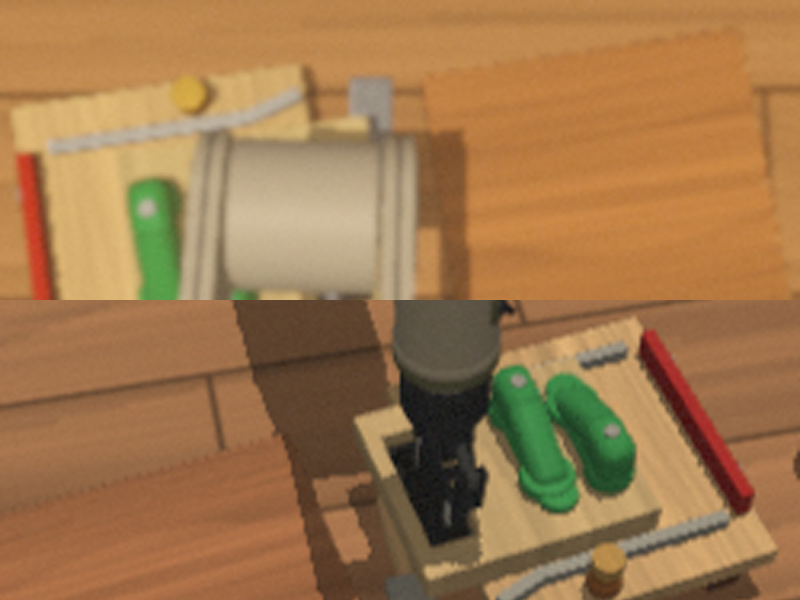

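Request:
play_rows([
  [[0.006, 0, 0], [0, 0, 0], 0.3],
  [[0.006, 0, 0], [0, 0, 0], 0.3],
  [[0.006, 0, 0], [0, 0, 0], 0.3],
  [[0.006, 0, 0], [0, 0, 0], 0.3],
  [[0.006, 0, 0], [0, 0, 0], 0.3],
  [[0.006, 0, 0], [0, 0, 0], 0.3],
  [[0.006, 0, 0], [0, 0, 0], 0.3],
  [[0.006, 0, 0], [0, 0, 0], 0.3],
])

```text
time: 16.5
tool_pos: [490.3, 84.5, 75.5]
tcp_rot: [179.9, -0.1, 98.2]
ft_force: [-0.3, -3.4, -0.8]
finger_gap: 59.5
```

Request:
play_rows([
  [[0.005, 0, 0], [0, 0, 0], 0.3],
  [[0.004, 0, 0], [0, 0, 0], 0.3],
  [[0.003, 0, 0], [0, 0, 0], 0.3],
])

```text
time: 16.88
tool_pos: [488.4, 97.4, 75.5]
tcp_rot: [180.0, -0.1, 98.2]
ft_force: [0.2, -3.3, -1.2]
finger_gap: 59.6
```

Request:
play_rows([
  [[0.0015, 0, 0], [0, 0, 0], 0.3],
  [[0.0015, 0, 0], [0, 0, 0], 0.3],
  [[0.0015, 0, 0], [0, 0, 0], 0.3],
  [[0.0015, 0, 0], [0, 0, 0], 0.3],
])

```text
time: 17.38
tool_pos: [487.5, 103.6, 75.5]
tcp_rot: [180.0, -0.1, 98.2]
ft_force: [0.5, -3.5, -1.1]
finger_gap: 59.8
```

Request:
play_rows([
  [[0.0013, 0, 0], [0, 0, 0], 0.3],
  [[0.0013, 0, 0], [0, 0, 0], 0.3],
  [[0.0013, 0, 0], [0, 0, 0], 0.3],
])

```text
time: 17.75
tool_pos: [487.7, 105.7, 75.6]
tcp_rot: [179.9, 0.1, 98.2]
ft_force: [1.4, -11.4, -1.7]
finger_gap: 59.8
```

Request:
play_rows([
  [[0.0016, 0, 0], [0, 0, 0], 0.3],
  [[0.0018, 0, 0], [0, 0, 0], 0.3],
])

```text
time: 18.0
tool_pos: [487.8, 105.7, 75.7]
tcp_rot: [179.9, 0.5, 98.2]
ft_force: [1.1, -13.2, 0.5]
finger_gap: 59.8
```

```bash
python3 -c "
from h import *
s=r.sense();print(s['tool_pos'],s['tcp_rot'],s['ft_force'],s['wrist_torque'].round(3).tolist())"
```

```text
[487.8 105.7  75.7] [179.9   0.5  98.2] [  1.1 -13.2   0.5] [-2.144, -0.27, 0.352]
```

Request:
play_rows([
  [[0.002, 0, 0], [0, 0.004, -0.006], 0.3],
  [[0.0024, 0, 0], [0, 0.004, -0.006], 0.3],
  [[0.0024, 0, 0], [0, 0.004, -0.004], 0.3],
])

```text
time: 18.38
tool_pos: [487.9, 105.5, 75.8]
tcp_rot: [179.9, 0.4, 99.0]
ft_force: [2.0, -14.8, -0.9]
finger_gap: 59.9
```

```bash
python3 -c "
from h import *
s=r.sense();print(s['tool_pos'],s['tcp_rot'],s['ft_force'],s['wrist_torque'].round(3).tolist())"
```

```text
[487.9 105.5  75.8] [179.9   0.4  99. ] [  2.  -14.8  -0.9] [-2.571, -0.269, -0.565]
```

Request:
play_rows([
  [[0.0028, 0, 0], [0, 0.004, 0.005], 0.3],
  [[0.0032, 0, 0], [0, 0.004, 0.003], 0.3],
  [[0.0032, 0, 0], [0, 0.004, 0], 0.3],
])

```text
time: 18.75
tool_pos: [487.8, 105.7, 75.8]
tcp_rot: [180.0, 0.6, 98.3]
ft_force: [1.4, -20.3, -0.0]
finger_gap: 60.1
```

```bash
python3 -c "
from h import *
s=r.sense();print(s['tool_pos'],s['tcp_rot'],s['ft_force'],s['wrist_torque'].round(3).tolist())"
```

```text
[487.8 105.7  75.8] [180.    0.6  98.3] [  1.4 -20.3  -0. ] [-3.151, -0.347, 0.032]
```

Firm press of 20 N, balanced with near-zero yaw moment. Next I'll back off, lift out and check.

Request:
play_rows([
  [[-0.003, 0, 0], [0, 0, 0], 0.3],
  [[-0.005, 0, -0.001], [0, 0, 0], 0.3],
  [[-0.002, 0, -0.004], [0, 0, 0], 0.3],
  [[0, 0, -0.01], [0, 0, 0], 0.3],
  [[0, 0, -0.02], [0, 0, 0], 0.3],
  [[0, 0, -0.03], [0, 0, 0], 0.3],
  [[0, 0, -0.04], [0, 0, 0], 0.3],
  [[0, 0, -0.05], [0, 0, 0], 0.3],
])

```text
time: 19.75
tool_pos: [486.3, 98.5, 234.2]
tcp_rot: [-179.7, 0.4, 98.4]
ft_force: [-0.2, 0.6, 1.2]
finger_gap: 59.8
```

Request:
play_rows([
  [[-0.05, 0, -0.01], [0, 0, 0], 0.3],
  [[-0.06, 0, 0], [0, 0, 0], 0.3],
  [[-0.06, 0, 0], [0, 0, 0], 0.3],
  [[-0.06, 0, 0], [0, 0, 0], 0.3],
  [[-0.06, 0, 0], [0, 0, 0], 0.3],
  [[0, 0, 0], [0, 0, 0], 0.3],
])

```text
time: 20.5
tool_pos: [534.7, -193.9, 259.8]
tcp_rot: [179.3, 0.5, 98.8]
ft_force: [0.0, 0.0, -0.4]
finger_gap: 60.0
```

```bash
python3 - <<'E'
from h import *
a=eyes.snapshot("top")[165:295,160:445,::-1];b=eyes.snapshot("scene")[95:245,240:490,::-1]
cv2.imwrite("pics/t5.png",a)
cv2.imwrite("pics/c5.png",np.vstack([cv2.resize(a[:,50:190],(540,500),interpolation=cv2.INTER_CUBIC)[40:460],cv2.resize(b,(540,324),interpolation=cv2.INTER_CUBIC)[:180]]))
s=r.sense();print(s["time"],s["tool_pos"],s["ft_force"])
E
```

```text
20.6 [ 534.9 -190.5  259.9] [0.1 0.4 1.1]
```

View pics/c5.png

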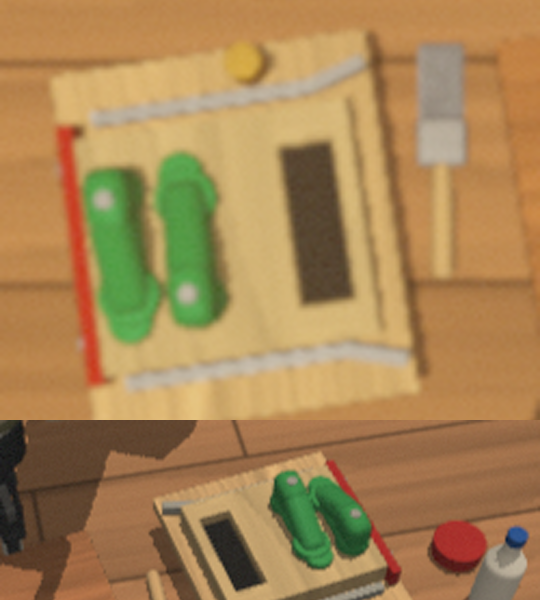

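The board lies flat and square against the stop between the rails. The jar and brush are where they were, and the arm is clear.

```bash
python3 -c "
from bench import r
print(r.hand_in())"
```

```text
the job is handed in; nothing more can be done
None
```

The board is across the gap and pressed home against the red end stop, and I handed the job in at about 20.6 s.

**Crossing:** I put the part-open fingers in the recess and pushed on its front wall. I held the tail down with roughly 8–12 N in the critical part, until the nose was about 40 mm onto the far bench, then eased off. The fingertip height stayed at about 73.7 mm throughout the pressed part.

**Pressing home:** The final push was 20 N with almost no turning moment, so the board is square against the stop. The highest board load I read was about 17 N down at first touch and 20 N at the stop. I only read forces at the end of each call, so brief peaks in between would not show.

**Last checks:** The final pictures show:
- The board is flush with the stop between the rails, and the arm is clear and unloaded.
- The jar, brush, tin and bottle look undisturbed. The spool and heel block were not in the last picture.

**What disagreed:**
- The two camera estimates of the recess differed by about 3–5 mm.
- The fingers drifted up to about 4 mm sideways while pressing, which I steered back before the rails.
- Level was judged from the fingertip height and pictures, not measured directly.

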